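# Send the used paint tub through the wash-up box's sprung flap

## Task

Class is over: clear away the used white paint tub. First lay the brush that was left across it flat in the blue brush tray, then set the tub upright and lengthwise on the steel loading shelf of the grey wash-up box, clear of the orange flap, let go of it, and push it through the sprung flap far enough that it slides down inside and the flap closes behind it. Do not tip the tub on its side on the way, and leave the mug, the cup and the two standing paint tubes where they are.

Things in the scene. Friction and masses are not known exactly. Their poses are not given: they have to be found in the camera images.
- tub: the used paint tub: open rectangular white plastic tub, 112 (its x) x 66 (its y) x 42 tall (z), walls 3 thick, paint stains inside, 0.14 to 0.28 kg; origin at the centre of its underside. It stands loose on the table
- brush: flat paint brush, 193 long along its x (bristles at +x), 9 thick; wooden handle 14 wide from x = -107 to +23, steel ferrule 20 wide, dark bristles 24 wide to x = +86; 35 g; it balances at its origin, which is on its underside. At the start it lies level across the tub's rim, 42 above the table, square to the tub's long sides to within 0.3 rad
- brush_tray: blue brush tray fixed to the table, open, 250 (x) x 96 (y) x 16 tall, walls 4 and floor 4 thick (inside 242 x 88); origin at the centre of its underside, on the table
- return_box: grey wash-up return box with clear lid, fixed. Origin on the table under the middle of its mouth, z up, +x points into the box: the body runs from x = 0 to 300, 116 wide, lid top 205 above the table (black carrying handle up to 229 at x = 140); the loading shelf lies at -x
- shelf (a point): middle of the steel loading shelf's deck, box frame (-90, 0, 115). Deck 180 long (x = -180 to 0), top 115 above the table; a guide rail along each side, inner faces at y = +-48, rising 12 above the deck
- mouth (a point): middle of the mouth's sill, box frame (0, 0, 115), level with the deck. Mouth 92 wide, 72 high, under a yellow lintel (187 to 205 above the table). Just inside, a smooth steep chute falls away: a tub pushed in until its middle is 25 or more past the sill tips and slides down by itself; one left short of that blocks the flap or is pushed back by it
- box_floor (a point): middle of the floor inside, box frame (220, 0, 8); the floor reaches from the chute's foot at x = 115 to the rear wall at x = 294
- flap (a joint): angle of the orange flap (rad): 0 hanging shut, grows as it swings inward (up to 1.45); it cannot swing outward. Hinged along its top edge at x = 14, 182 above the table, 64 long, 88 wide; a spring always closes it (about 0.015 N m when shut, 0.05 N m wide open), so a tub pushed against it meets about 1 to 2 N on top of its own friction
- flap_edge (a point): middle of the flap's free lower edge; 3 above the deck when shut
- mug_brown: bystander: brown mug, dia 80, 85 tall, handle on its +y side, loose; origin at its underside
- cup_white: bystander: white cup, dia 80, 85 tall, loose; origin at its underside
- tube_black: bystander: black standing paint tube, dia 48, 150 tall, on its cap, loose; origin at its underside
- tube_rose: bystander: rose standing paint tube, dia 48, 150 tall, on its cap, loose; origin at its underside

How it is judged:
By the outcome, as a careful person would: the job done as asked, in the order asked, and still so for the second after the job is handed in, with the robot touching nothing.
It also fails if it takes over 58 s, if anything falls off the work surface, if the arm or the gripper's body presses on something with over 40 N, if the wrist force passes 120 N, or if a joint passes its speed limit or range.

## Robot

A 6-joint arm with a two-finger parallel gripper is mounted at the origin on the work surface. World frame = base frame: x ahead of the robot, y to its left, z up, the work surface at z = 0. Lengths are in m, angles in rad, forces in N, time in s.
With the tool pointing down it reaches from about 0.25 to 0.775 m from the base axis. Payload 8.9 kg.
Tool frame: the origin (TCP) lies midway between the tips of the shut fingers; the grasp point (between the pads) lies 19 mm behind it (ctrl.tcp_to_grasp is the distance from the TCP to the grasp point, in m); z points along the fingers, y is the line along which they close (so a half turn about z gives the same grasp; the last joint's range is limited). The gripper opens to 85 mm and grips with 20 to 120 N. Pads are 22 mm wide; open, the fingers measure 114 mm over their backs; the gripper's body (76 mm by 85 mm) begins 54 mm behind the grasp point. The pads swing forward as they close: fully open they stand 13 mm farther back than shut.
Start: joints at [1.14, 0.291, -0.153, 1.127, 0, 1.431], TCP at [0.151, 0.503, 0.231] pointing down, gripper open.
Joint ranges: [-2.52, 2.52], [-0.91, 1.74], [-1.3, 1.37], [-1.96, 2.02], [-1.52, 1.47], [-3.14, 3.14]. Speed limits (rad/s): [2.22, 2.22, 2.79, 3.14, 3.14, 3.14].

## Interface

Orientations are given as a unit quaternion [x, y, z, w].
In Python, from rig import ctrl, viewer, ticket gives the robot as it stands.
- The arm moves only by the tool step_arm, never from a script. Its argument "rows" is a list of rows, each a list of 4 numbers: the shift along the world's x, y, z in m, then the turn about the world's z in degrees. A call has 1 to 10 rows; each row shifts and turns the commanded pose from where the row before left it; what a row does not reach is not made up. A row lasts 1/12 s, in which the tool goes at most 41.7 mm and 7.16 degrees, less where a joint would pass 70% of its speed; a pose out of reach is approached as far as the arm can. A call is refused whole if a number of a shift passes 0.0417 or a number of a turn 7.16, either way. A call with a gripper value outside its range is refused whole. "hand" is the finger opening in m, from 0 to 0.0854, set as the call begins (left out, the last holds). The fingers move at their own pace and stop on an object; "newtons" is the grip in N (left out, the last holds). Time passes only in rows, so rows that do not move let the fingers close. It gives the time, the measured TCP pose, the force, the opening and the grip force at its end, in the units of the state.
- ctrl.observe(): the state, without advancing time (a new reading comes with each control period).
- viewer.capture(name): name is "scene" or "top" or "wrist"; returns the picture (384x512x3 uint8, red, green, blue); there is no depth.
- viewer.camera_model(name): a dict with "mtx" (3x3 intrinsics, pixels), "distortion" ([k1, k2, p1, p2, k3] as OpenCV has them; the pictures are not rectified), "R" (3x3) and "t" (3): a world point X has camera coordinates R X + t. Camera axes: x right, y down, z forward; pixel columns grow to the right and rows downward; lengths in m; the calibration is good to about 2 mm. A picture is of the moment at which its call begins: read the wrist's pose just before it. camera_model takes no time and is no camera call; for the wrist camera it gives the pose at the moment of the call.
- ticket.job_done(): hands the job in; it is judged then, once.
Trained networks look in the newest picture that a camera, given by its name, has taken for a name from the list of things; names that differ only in an ending like _2 or _b are one class to them, and where a whole thing is asked for, a point or a joint stands for the part that bears it (a point fixed in the world has none). Each returns a list of dicts, best first, with "confidence" (0 to 1); they miss things now and then, are a little off and sometimes report something else, mostly with a low value. They report only what shows in the picture. A call takes as long as a camera call.
- viewer.search_frame(camera, target): "xyz" ([x, y, z] in m, in world coordinates, good to about 4 mm: the middle of the surface that is visible of it).
- viewer.cut_out(camera, target): "pixels" (384x512 bool, what is visible of it).
The state is a dict: "t": time; "joint_pos": joint angles; "qd": joint speeds; "joint_efforts": joint torques, N m; "position": TCP position; "orientation": TCP orientation; "force": force on the tool from outside, world axes, zero at the start; "torque": the same for the moment, N m; "finger_gap": opening from 0.0 (shut) to 1.0 (fully open); "grip_force": force on a finger pad.
Only numpy, scipy, OpenCV 4.12 (cv2) and the standard library are available. Lean on these libraries where they do the work, as an engineer would, in place of code of your own. Each camera call takes 0.05 s, during which the arm holds its last target. There are 200 camera calls.

## Working session

There is one attempt and no reset: what is moved stays moved. The work goes in short steps, Python scripts to look and compute and a tool call to move; the robot and the scene stay as the last step left them, time stands still between calls to the robot, and variables do not carry over. Pictures are saved under pics/ and viewed, at most 10 in all, crops included, and the job is handed in when it is done.

Besides the shell and the picture viewer there is one more tool, called after "Emit:" as name([rows], argument=value, ...), one row to a line, values as JSON. step_arm: Moves the arm, as the interface text tells. Its arguments: {"type":"object","properties":{"rows":{"type":"array","items":{"type":"array","items":{"type":"number"}}},"hand":{"type":"number"},"newtons":{"type":"number"}},"required":["rows"]}

```bash
mkdir -p pics; ls; cat > h.py <<'E'
import numpy as np, cv2
from rig import ctrl, viewer, ticket
def ray(cam,uv,z):
    m=viewer.camera_model(cam) if isinstance(cam,str) else cam
    R=np.array(m["R"]);t=np.array(m["t"])
    p=cv2.undistortPoints(np.array(uv,float).reshape(-1,1,2),np.array(m["mtx"]),np.array(m["distortion"])).reshape(-1,2)
    d=np.c_[p,np.ones(len(p))]@R; c=-R.T@t
    return c+d*((z-c[2])/d[:,2])[:,None]
def snap(cam,name):
    im=viewer.capture(cam); cv2.imwrite(f"pics/{name}.png",im[:,:,::-1]); return im
def mask(cam,t):
    r=viewer.cut_out(cam,t); return (r[0]["pixels"],r[0]["confidence"]) if r else (None,0)
def rect(cam,mk,z):
    ys,xs=np.nonzero(mk); w=ray(cam,np.c_[xs,ys],z)[:,:2]*1000
    (c,s,a)=cv2.minAreaRect(w.astype(np.float32)); return np.round(c,1),np.round(s,1),round(a,1)
E
python3 - <<'E'
from h import *
s=ctrl.observe();print(s["t"],s["position"],s["orientation"],s["finger_gap"])
a=snap("top","top0");b=snap("scene","scene0")
for n in ["tub","brush","brush_tray","return_box","flap","mug_brown","cup_white","tube_black","tube_rose"]:
    print(n,[(np.round(r["xyz"],3),round(r["confidence"],2)) for r in viewer.search_frame("top",n)][:2])
for n,z in [("brush",.051),("brush_tray",.016),("tub",.042),("return_box",.205)]:
    m,c=mask("top",n); print(n,c, rect("top",m,z) if m is not None else None)
E
```

```text
pics
0.0 [0.1508441  0.50241227 0.23074371] [ 1.45398203e-01  9.89373007e-01 -6.20960691e-04 -1.74944854e-04] 0.998677669140322
tub [(array([0.505, 0.172, 0.008]), 0.66), (array([0.526, 0.431, 0.006]), 0.63)]
brush [(array([0.497, 0.186, 0.052]), 0.85)]
brush_tray [(array([0.525, 0.431, 0.006]), 0.78)]
return_box [(array([ 0.522, -0.246,  0.204]), 0.74)]
flap []
mug_brown [(array([0.78 , 0.04 , 0.028]), 0.7), (array([ 0.526, -0.248,  0.204]), 0.22)]
cup_white [(array([0.777, 0.161, 0.034]), 0.58)]
tube_black [(array([0.705, 0.282, 0.112]), 0.77)]
tube_rose [(array([0.348, 0.292, 0.123]), 0.47)]
brush 0.54 (array([481.9, 186.2]), array([188.1,  23.3]), 3.8)
brush_tray 0.8 (array([519.6, 429.8]), array([104.7, 252.8]), 80.4)
tub 0.86 (array([500.4, 171.7]), array([ 69.5, 115.1]), 18.5)
return_box 0.62 (array([ 519.9, -232.7]), array([490.3, 138. ]), 80.2)
```

View pics/top0.png

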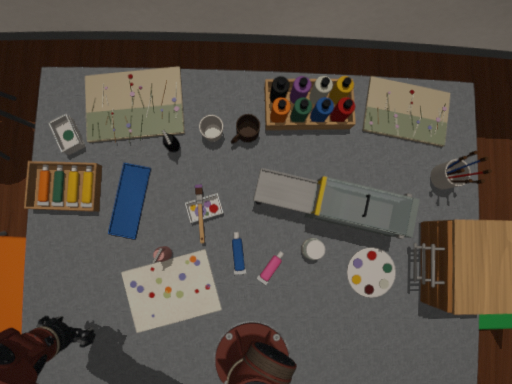

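View pics/scene0.png

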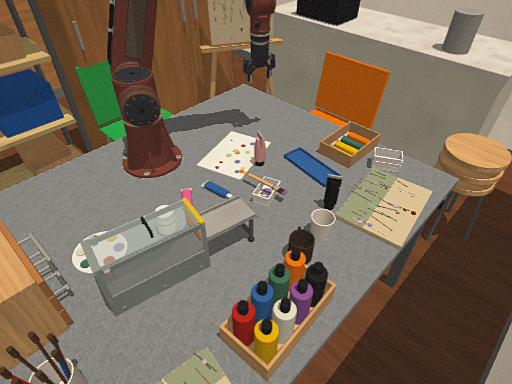

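The top view shows the tub at about (204,208) with the brush across it, running from bristles (198,188) to handle end (202,243). The tray is at (129,201). The box shelf is at (285,192), with the yellow lintel at (321,197). The scene view agrees. I'm moving above the brush for a close look.

Emit:
step_arm([
  [0.0285,-0.0263,0,2.05],
  [0.0285,-0.0263,0,2.05],
  [0.0285,-0.0263,0,2.05],
  [0.0285,-0.0263,0,2.05],
  [0.0285,-0.0263,0,2.05],
  [0.0285,-0.0263,0,2.05],
  [0.0285,-0.0263,0,2.05],
  [0.0285,-0.0263,0,2.05],
  [0.0285,-0.0263,0,2.05],
  [0.0285,-0.0263,0,2.05],
], hand=0.035)

```text
t: 1.58
position: [0.4373, 0.2382, 0.2315]
orientation: [-0.034, 0.999, 0.0, 0.0]
force: [0.2, 1.0, 0.1]
finger_gap: 0.407
grip_force: 0.0
```

Emit:
step_arm([
  [0.0285,-0.0263,0,0],
  [0.0285,-0.0263,0,0],
  [0,0,0,0],
])

```text
t: 1.83
position: [0.4976, 0.1829, 0.2311]
orientation: [-0.031, 1.0, -0.001, 0.001]
force: [-1.2, 0.3, -0.0]
finger_gap: 0.409
grip_force: 0.0
```

```bash
python3 - <<'E'
from h import *
s=ctrl.observe();print(s["t"],np.round(s["position"],4),np.round(s["orientation"],4),s["finger_gap"])
m=viewer.camera_model("wrist");print(-np.array(m["R"]).T@np.array(m["t"]))
snap("wrist","w1")
for n,z in [("brush",.051),("tub",.042)]:
    mk,c=mask("wrist",n); print(n,c, rect("wrist",mk,z) if mk is not None else None)
E
```

```text
1.8333 [0.4976 0.1829 0.2311] [-3.060e-02  9.995e-01 -7.000e-04  1.200e-03] 0.40948105090658793
[0.41278678 0.1769984  0.37234078]
brush 0.98 (array([475.7, 189.9]), array([190.3,  23. ]), 4.6)
tub 0.82 (array([493.3, 177.2]), array([ 72. , 114.8]), 18.7)
```

View pics/w1.png

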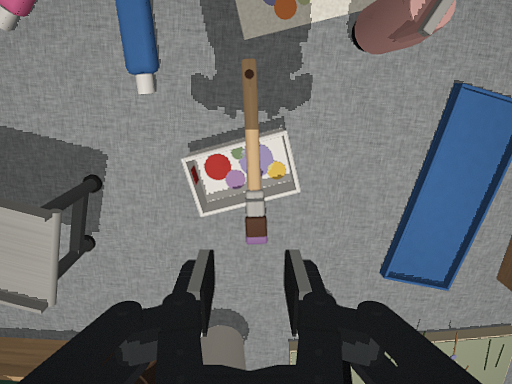

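The wrist view shows the brush from handle end (249,60) to bristle end (256,243), over the tub centred at about (241,172). The tray is on the right. The arm may have still been settling, so I'll re-measure with the camera pose taken just before the picture.

```bash
python3 - <<'E'
from h import *
s=ctrl.observe();print(s["t"],np.round(s["position"],4),np.round(s["orientation"],4))
m=viewer.camera_model("wrist"); snap("wrist","w2")
for n,z in [("brush",.051),("tub",.042),("brush_tray",.016)]:
    mk,c=mask("wrist",n); print(n,c, rect(m,mk,z) if mk is not None else None)
print(ray(m,[[249,60],[256,243]],.051).round(4))
# tray outer corners (px): near-left, near-right, far-left ; at rim
print(ray(m,[[458,82],[382,275],[449,288]],.016).round(4))
E
```

```text
1.9833 [0.4929 0.1869 0.231 ] [-3.240e-02  9.995e-01  1.000e-04 -4.000e-04]
brush 0.58 (array([480.4, 184.2]), array([190.5,  23.6]), 6.2)
tub 0.75 (array([498.1, 172.8]), array([ 71.4, 112.9]), 19.1)
brush_tray 0.9 (array([518.6, 428.3]), array([106.1, 249.6]), 80.6)
[[0.382  0.1791 0.051 ]
 [0.5695 0.199  0.051 ]]
[[0.3829 0.4049 0.016 ]
 [0.6232 0.3675 0.016 ]
 [0.639  0.4644 0.016 ]]
```

Emit:
step_arm([
  [-0.002,-0.001,-0.039,1.3],
  [0,0,-0.039,0],
  [0,0,-0.039,0],
  [0,0,-0.039,0],
  [0,0,-0.025,0],
  [0,0,-0.014,0],
  [0,0,0,0],
  [0,0,0,0],
])

```text
t: 2.85
position: [0.4903, 0.1868, 0.0363]
orientation: [-0.045, 0.999, -0.0, -0.001]
force: [0.5, 0.3, 0.5]
finger_gap: 0.408
grip_force: 0.0
```

Emit:
step_arm([
  [0,0,0,0],
  [0,0,0,0],
  [0,0,0,0],
  [0,0,0,0],
  [0,0,0,0],
  [0,0,0,0],
], hand=0.0, newtons=25)

```text
t: 3.35
position: [0.4921, 0.1867, 0.0379]
orientation: [-0.044, 0.999, 0.001, 0.001]
force: [-1.4, 0.5, 7.2]
finger_gap: 0.158
grip_force: 28.1
```

Emit:
step_arm([
  [0,0,0.02,0],
  [0,0,0.04,0],
  [0,0,0.04,0],
  [0,0,0.04,0],
  [0.0056,0.03,0.02,-2.07],
  [0.0056,0.036,0,-2.07],
  [0.0056,0.036,0,-2.07],
  [0.0056,0.036,0,-2.07],
  [0.0056,0.036,0,-2.07],
  [0.0056,0.036,0,-2.07],
])

```text
t: 4.18
position: [0.5247, 0.398, 0.1973]
orientation: [0.065, 0.998, 0.0, 0.001]
force: [0.9, 0.3, -0.9]
finger_gap: 0.151
grip_force: 27.2
```

Emit:
step_arm([
  [0.0056,0.0315,0,-2.07],
  [0,0,-0.04,0],
  [0,0,-0.04,0],
  [0,0,-0.03,0],
  [0,0,0,0],
  [0,0,0,0],
  [0,0,0,0],
])

```text
t: 4.77
position: [0.5315, 0.4283, 0.0889]
orientation: [0.082, 0.997, 0.001, 0.001]
force: [0.1, 0.8, 0.2]
finger_gap: 0.154
grip_force: 27.1
```

```bash
python3 - <<'E'
from h import *
s=ctrl.observe();print(s["t"],np.round(s["position"],4),np.round(s["orientation"],4),s["finger_gap"])
m=viewer.camera_model("wrist"); snap("wrist","w3")
for n,z in [("brush",.06),("brush_tray",.016)]:
    mk,c=mask("wrist",n); print(n,c, rect(m,mk,z) if mk is not None else None)
E
```

```text
4.7667 [0.5315 0.4283 0.0889] [8.210e-02 9.966e-01 9.000e-04 1.200e-03] 0.15413895837828054
brush 0.7 (array([525.9, 431.1]), array([ 29.9, 213.8]), 79.2)
brush_tray 0.66 (array([506.4, 436.1]), array([ 95.8, 219.9]), 80.7)
```

View pics/w3.png

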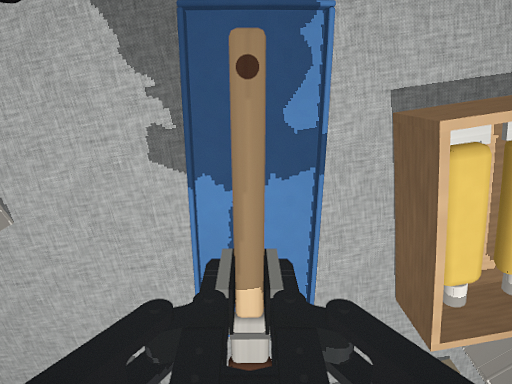

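The brush is centred over the tray, along columns 230–265 between walls at about 190 and 325, and nearly parallel to it. I'll lower and release.

Emit:
step_arm([
  [0,0,-0.035,0],
  [0,0,-0.025,0],
  [0,0,-0.013,0],
  [0,0,-0.007,0],
  [0,0,0,0],
  [0,0,0,0],
])

```text
t: 5.42
position: [0.531, 0.4281, 0.0076]
orientation: [0.082, 0.997, 0.0, 0.001]
force: [0.1, -0.5, 0.6]
finger_gap: 0.149
grip_force: 27.1
```

Emit:
step_arm([
  [0,0,0,0],
  [0,0,0,0],
  [0,0,0,0],
  [0,0,0,0],
  [0,0,0.02,0],
  [0,0,0.04,0],
  [0,0,0.04,0],
  [0,0,0.04,0],
  [0,0,0.04,0],
], hand=0.036)

```text
t: 6.17
position: [0.5299, 0.4275, 0.1886]
orientation: [0.082, 0.997, 0.0, 0.0]
force: [1.2, 0.7, -0.8]
finger_gap: 0.417
grip_force: 0.0
```

Emit:
step_arm([
  [-0.0034,-0.0284,0,-6.87],
  [-0.0034,-0.0284,0,-6.87],
  [-0.0034,-0.0284,0,-6.87],
  [-0.0034,-0.0284,0,-6.87],
  [-0.0034,-0.0284,0,-6.87],
  [-0.0034,-0.0284,0,-6.87],
  [-0.0034,-0.0284,0,-6.87],
  [-0.0034,-0.0284,0,-6.87],
  [-0.0034,-0.0284,0,-6.87],
  [0,0,0.01,0],
], hand=0.0854)

```text
t: 7.0
position: [0.4979, 0.168, 0.1954]
orientation: [0.587, 0.81, -0.002, -0.001]
force: [0.9, -0.4, -0.0]
finger_gap: 1.002
grip_force: 0.0
```

Emit:
step_arm([
  [0,0,0,0],
  [0,0,0,0],
])

```text
t: 7.17
position: [0.5004, 0.1725, 0.1971]
orientation: [0.582, 0.813, 0.001, 0.001]
force: [0.1, -0.5, 0.4]
finger_gap: 0.997
grip_force: 0.0
```

```bash
python3 - <<'E'
from h import *
s=ctrl.observe();print(s["t"],np.round(s["position"],4),np.round(s["orientation"],4),s["finger_gap"])
m=viewer.camera_model("wrist"); a=snap("wrist","w4"); 
for n,z in [("tub",.042)]:
    mk,c=mask("wrist",n); print(n,c, rect(m,mk,z) if mk is not None else None)
b=snap("top","top1")
for n,z in [("tub",.042),("brush",.013),("brush_tray",.016)]:
    mk,c=mask("top",n); print(n,c, rect("top",mk,z) if mk is not None else None)
t=cv2.resize(b[150:250,100:240],None,fx=3,fy=3,interpolation=cv2.INTER_CUBIC)
o=np.zeros((384,800,3),np.uint8); w=cv2.resize(a,(480,360)); o[:360,:480]=w; o[:229,480:]=cv2.resize(t,(320,229)); cv2.imwrite("pics/c4.png",o[:,:,::-1])
E
```

```text
7.1667 [0.5004 0.1725 0.1971] [5.820e-01 8.132e-01 9.000e-04 6.000e-04] 0.9968606377907406
tub 0.67 (array([500.3, 176.3]), array([ 68.6, 113.5]), 18.2)
tub 0.65 (array([509.9, 136.9]), array([76.3, 49.6]), 2.0)
brush 0.56 (array([521.1, 425.3]), array([ 22.6, 182.8]), 81.0)
brush_tray 0 None
```

View pics/c4.png

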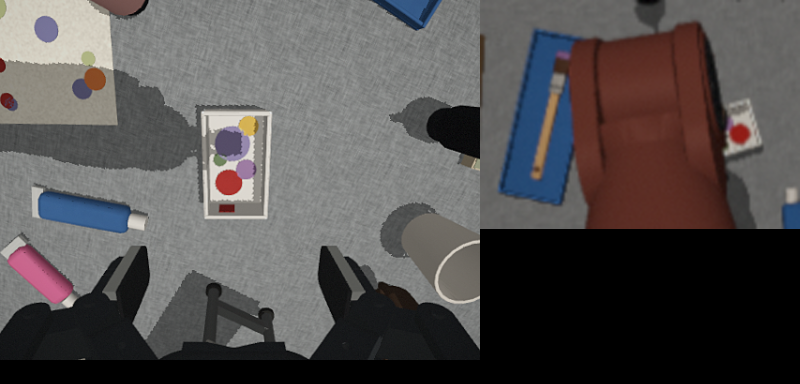

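The brush lies flat in the tray, in the upper part of the right-hand inset. The tub sits centred between the open fingers, at about (237,165). I'll descend and grip it.

Emit:
step_arm([
  [0,0.002,-0.04,0],
  [0,0,-0.04,0],
  [0,0,-0.04,0],
  [0,0,-0.035,0],
  [0,0,-0.02,0],
  [0,0,-0.0127,0],
  [0,0,0,0],
  [0,0,0,0],
])

```text
t: 8.13
position: [0.4991, 0.1743, 0.0082]
orientation: [0.582, 0.813, -0.001, -0.001]
force: [0.3, 0.2, 1.3]
finger_gap: 1.001
grip_force: 0.0
```

Emit:
step_arm([
  [0,0,0,0],
  [0,0,0,0],
  [0,0,0,0],
  [0,0,0,0],
  [0,0,0,0],
], hand=0.055, newtons=30)

```text
t: 8.55
position: [0.5008, 0.1745, 0.01]
orientation: [0.582, 0.813, 0.001, 0.001]
force: [0.3, 0.7, 7.7]
finger_gap: 0.765
grip_force: 34.7
```

Emit:
step_arm([
  [0,0,0.02,0],
  [0,0,0.04,0],
  [0,0,0.04,0],
  [0,0,0.04,0],
  [0,0,0.04,0],
  [0,0,0,0],
])

```text
t: 9.05
position: [0.5034, 0.1749, 0.1966]
orientation: [0.582, 0.813, 0.004, 0.004]
force: [1.5, 0.5, -1.5]
finger_gap: 0.767
grip_force: 35.7
```

```bash
python3 - <<'E'
from h import *
s=ctrl.observe();print(s["t"],np.round(s["position"],4),s["finger_gap"],s["force"])
a=cv2.imread("pics/top0.png")
hsv=cv2.cvtColor(a,cv2.COLOR_BGR2HSV); y=cv2.inRange(hsv,(22,120,90),(35,255,255)); y[:,:300]=0;y[:,345:]=0;y[:170]=0;y[230:]=0
ys,xs=np.nonzero(y);print(len(xs),xs.min(),xs.max(),ys.min(),ys.max());print(rect("top",y,.205))
cv2.imwrite("pics/c5.png",cv2.resize(a[160:250,248:426],None,fx=4.4,fy=4.4,interpolation=cv2.INTER_CUBIC))
E
```

```text
9.05 [0.5034 0.1749 0.1966] 0.7674806109981606 [ 1.54264903  0.50047005 -1.50805769]
196 315 326 176 215
(array([ 539.4, -183.5]), array([ 15.2, 117.3]), 78.9)
```

View pics/c5.png

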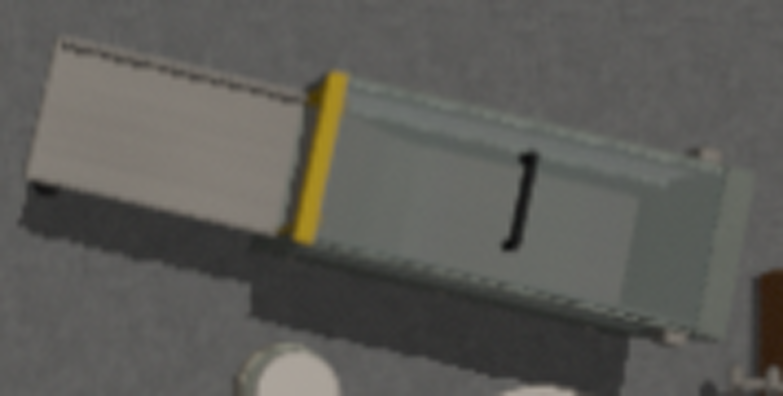

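The crop shows the shelf's free end at (62,38)–(28,180), the lintel at about (320,155), and the lid's rear edge at (752,172)–(715,340). I'll fit the box frame to these.

```bash
python3 - <<'E'
from h import *
f=lambda p:np.array(p)/4.4+[248,160]-0.4
sh=ray("top",f([[62,38],[28,180]]),.127); re=ray("top",f([[752,172],[715,340]]),.205); li=ray("top",f([[346,72],[314,243]]),.205); lf=ray("top",f([[330,72],[295,241]]),.205)
for n,p in [("sh",sh),("re",re),("li in",li),("li out",lf)]:
    d=p[1]-p[0]; print(n,p.mean(0).round(4),np.linalg.norm(d).round(4),np.degrees(np.arctan2(d[1],d[0])).round(1))
v=re.mean(0)-sh.mean(0);u=v/np.hypot(*v[:2]);print(np.hypot(*v[:2]),np.degrees(np.arctan2(u[1],u[0])))
print("mouth from shelf",sh.mean(0)+.18*u,"from rear",re.mean(0)-.3*u)
for n in ["shelf","mouth"]:
    print(n,[(np.round(r["xyz"],3),round(r["confidence"],2)) for r in viewer.search_frame("top",n)][:2])
E
```

```text
sh [ 0.5752 -0.0019  0.127 ] 0.1044 168.2
re [ 0.481 -0.469  0.205] 0.1176 166.8
li in [ 0.5398 -0.1907  0.205 ] 0.1171 170.0
li out [ 0.5401 -0.1789  0.205 ] 0.1162 169.0
0.4765665109093276 -101.40626298340015
mouth from shelf [ 0.53961438 -0.17831691  0.15646074] from rear [ 0.5402934  -0.17495123  0.15589877]
shelf []
mouth [(array([ 0.526, -0.248,  0.207]), 0.56)]
```

Emit:
step_arm([
  [0.0087,-0.0355,0,-4.3],
  [0.0087,-0.0355,0,-4.3],
  [0.0087,-0.0355,0,-4.3],
  [0.0087,-0.0355,0,-4.3],
  [0.0087,-0.0355,0,-4.3],
  [0.0087,-0.0355,0,-4.3],
  [0.0087,-0.0355,0,-4.3],
  [0,0,0,0],
  [0,0,0,0],
  [0,0,0,0],
])

```text
t: 9.98
position: [0.5593, -0.0741, 0.187]
orientation: [0.774, 0.634, -0.001, -0.001]
force: [-0.3, 1.0, -2.0]
finger_gap: 0.767
grip_force: 35.6
```

```bash
python3 - <<'E'
from h import *
s=ctrl.observe();print(s["t"],np.round(s["position"],4),np.round(s["orientation"],4),s["finger_gap"])
m=viewer.camera_model("wrist"); a=snap("wrist","w6"); 
mk,c=mask("wrist","tub"); print(c, rect(m,mk,s["position"][2]-.010+.042) if mk is not None else None)
# project expected box points
R=np.array(m["R"]);t=np.array(m["t"]);u=np.array([-.196,-.981]);v=np.array([.981,-.196]);o=np.array([.540,-.178])
def pj(x,y,z):
    P=np.r_[o+x*u+y*v,z]/1.; q,_=cv2.projectPoints(P.reshape(1,3),cv2.Rodrigues(R)[0],t,np.array(m["mtx"]),np.array(m["distortion"])); return q.ravel().round(0).astype(int)
for s_ in (-1,1):
    p,q=pj(-.18,s_*.048,.127),pj(-.02,s_*.048,.127); print(p,q)
    cv2.line(a,p.tolist(),q.tolist(),(255,0,0),1)
cv2.line(a,pj(-.18,-.05,.115).tolist(),pj(-.18,.05,.115).tolist(),(0,255,0),1)
cv2.imwrite("pics/c6.png",a[:,:,::-1])
E
```

```text
9.9833 [ 0.5593 -0.0741  0.187 ] [ 0.7735  0.6338 -0.0008 -0.0014] 0.7667689539142662
0.84 (array([561.1, -62.6]), array([102.4,  67.8]), 78.8)
[173 104] [190 321]
[332 104] [314 321]
```

View pics/c6.png

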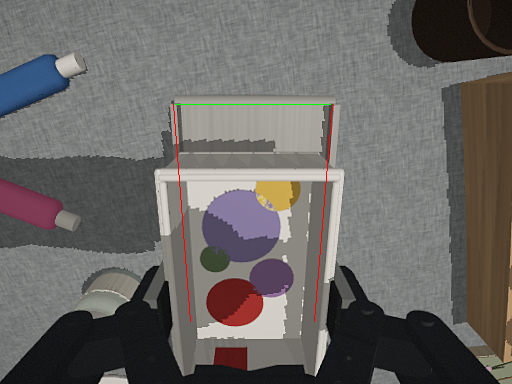

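The projected rails (red) fall on the real ones, so the box fit is good, and the tub is aligned with the shelf. I'll lower and release.

Emit:
step_arm([
  [0,0,-0.025,0],
  [0,0,-0.018,0],
  [0,0,-0.01,0],
  [0,0,-0.005,0],
  [0,0,-0.003,0],
  [0,0,0,0],
  [0,0,0,0],
])

```text
t: 10.67
position: [0.561, -0.0743, 0.1283]
orientation: [0.773, 0.634, 0.0, 0.0]
force: [-0.5, 0.4, -1.7]
finger_gap: 0.771
grip_force: 35.5
```

Emit:
step_arm([
  [0,0,-0.002,0],
  [0,0,-0.001,0],
  [0,0,0,0],
])

```text
t: 10.92
position: [0.5609, -0.0745, 0.1251]
orientation: [0.774, 0.634, 0.0, 0.0]
force: [1.0, -0.8, -0.2]
finger_gap: 0.768
grip_force: 35.7
```

Emit:
step_arm([
  [0,0,0,0],
  [0,0,0,0],
  [0,0,0,0],
  [0,0,0.02,0],
  [0,0,0.03,0],
  [0,0,0.03,0],
  [0,0,0,0],
], hand=0.0854)

```text
t: 11.5
position: [0.5633, -0.0751, 0.2102]
orientation: [0.773, 0.634, 0.002, 0.003]
force: [0.2, -0.5, 0.5]
finger_gap: 1.001
grip_force: 0.0
```

Emit:
step_arm([
  [0.0061,0.03,0,0],
  [0.0061,0.03,0,0],
  [0.0061,0.03,0,0],
  [0,0,0,0],
  [0,0,0,0],
  [0,0,0,0],
], hand=0.0)

```text
t: 12.0
position: [0.5788, 0.0155, 0.2045]
orientation: [0.773, 0.634, -0.0, 0.0]
force: [-0.5, -0.6, -0.2]
finger_gap: 0.146
grip_force: 0.0
```

```bash
python3 - <<'E'
from h import *
s=ctrl.observe();print(s["t"],np.round(s["position"],4),np.round(s["orientation"],4),s["finger_gap"])
b=snap("scene","s2"); m=viewer.camera_model("wrist"); w=snap("wrist","w7")
for cam,mm in (("wrist",m),("scene","scene")):
    mk,c=mask(cam,"tub"); print(c, rect(mm,mk,.157) if mk is not None else None)
o=np.hstack([cv2.resize(w,(400,300)),cv2.resize(b[160:310,70:270],(400,300),interpolation=cv2.INTER_CUBIC)])
cv2.imwrite("pics/c7.png",o[:,:,::-1])
E
```

```text
12.0 [0.5788 0.0155 0.2045] [ 7.733e-01  6.340e-01 -1.000e-04  1.000e-04] 0.14603353583055598
0.69 (array([564.8, -51.8]), array([107.2,  67.6]), 78.6)
0.67 (array([576. , -84.3]), array([131.2, 101.7]), 80.2)
```

View pics/c7.png

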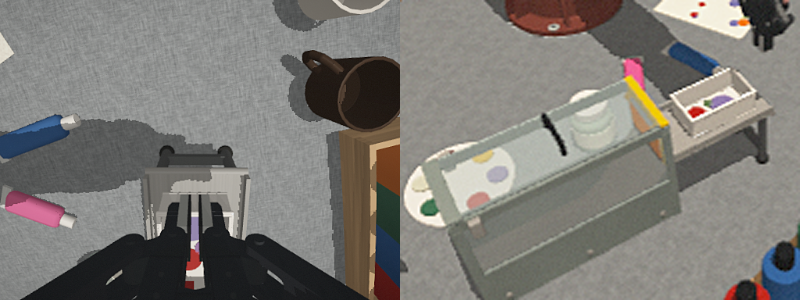

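The tub stands upright on the shelf in the scene inset, well back from the lintel. The hand hides its rear edge in the wrist view, so I'll get the rear position from the scene picture.

```bash
python3 - <<'E'
from h import *
f=lambda p:(np.array(p)-[400,0])/2+[70,160]
u=np.array([-.196,-.981]);v=np.array([.981,-.196]);o=np.array([.540,-.178])
P=ray("scene",f([[742,69],[756,92],[672,97],[683,120]]),.157)[:,:2]-o
print(np.c_[P@u,P@v].round(3))
b=cv2.imread("pics/s2.png"); cv2.imwrite("pics/c8.png",cv2.resize(b[180:240,190:270],None,fx=8,fy=8,interpolation=cv2.INTER_CUBIC))
mk=viewer.cut_out("wrist","tub")[0]["pixels"]; ys,xs=np.nonzero(mk); print(ys.min(),xs[ys==ys.min()], [ (y,xs[ys==y].min(),xs[ys==y].max()) for y in range(ys.min(),ys.max(),12)])
E
```

```text
[[-0.173 -0.018]
 [-0.162  0.038]
 [-0.05  -0.026]
 [-0.04   0.026]]
246 [211 212 213 214 215 216 217 218 219 220 221 222 223 224 225 226 227 228
 229 244 245 246 247 248 249 250 251 273 274 275 276 277 278 279 280 281
 282 283 284 285 286 287 288] [(246, np.int64(211), np.int64(288)), (258, np.int64(206), np.int64(292)), (270, np.int64(201), np.int64(297)), (282, np.int64(201), np.int64(298)), (294, np.int64(201), np.int64(297)), (306, np.int64(244), np.int64(254)), (318, np.int64(244), np.int64(253)), (330, np.int64(243), np.int64(254)), (342, np.int64(239), np.int64(259)), (354, np.int64(239), np.int64(260)), (366, np.int64(238), np.int64(261))]
```

Emit:
step_arm([
  [0.003,0.015,0,0],
  [0,0,0,0],
  [0,0,-0.03,0],
  [0,0,-0.02,0],
  [0,0,-0.009,0],
  [0,0,0,0],
])

```text
t: 12.75
position: [0.5803, 0.0302, 0.1437]
orientation: [0.774, 0.634, -0.001, -0.001]
force: [-0.4, 0.4, 0.9]
finger_gap: -0.003
grip_force: 0.0
```

Emit:
step_arm([
  [-0.002,-0.0098,0,0],
  [-0.002,-0.0098,0,0],
  [-0.002,-0.0098,0,0],
  [-0.002,-0.0098,0,0],
  [-0.002,-0.0098,0,0],
  [-0.002,-0.0098,0,0],
  [-0.002,-0.0098,0,0],
  [-0.002,-0.0098,0,0],
])

```text
t: 13.42
position: [0.5657, -0.0488, 0.1458]
orientation: [0.774, 0.634, 0.0, 0.0]
force: [0.5, 1.8, -0.1]
finger_gap: -0.002
grip_force: 0.9
```

Emit:
step_arm([
  [-0.0021,-0.0105,0,0],
  [-0.0021,-0.0105,0,0],
  [-0.0021,-0.0105,0,0],
  [-0.0021,-0.0105,0,0],
])

```text
t: 13.75
position: [0.5573, -0.0904, 0.1456]
orientation: [0.773, 0.634, 0.0, -0.0]
force: [1.4, 4.0, 2.7]
finger_gap: 0.005
grip_force: 2.2
```

```bash
python3 - <<'E'
from h import *
b=snap("scene","s3"); t=snap("top","t3")
o=np.hstack([cv2.resize(b[170:310,70:270],(400,280),interpolation=cv2.INTER_CUBIC),cv2.resize(t[150:255,250:400],(400,280),interpolation=cv2.INTER_CUBIC)])
cv2.imwrite("pics/c9.png",o[:,:,::-1])
E
```

```text
(no output)
```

View pics/c9.png

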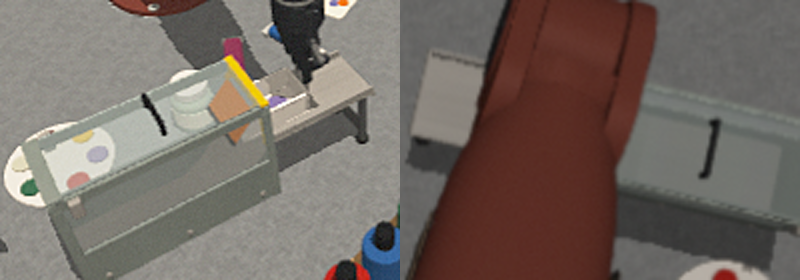

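The tub is straight and going in, and the orange flap is swinging inward at about (235,110). I'll keep pushing.

Emit:
step_arm([
  [-0.0021,-0.0105,0,0],
  [-0.0021,-0.0105,0,0],
  [-0.0021,-0.0105,0,0],
  [-0.0021,-0.0105,0,0],
  [-0.0021,-0.0105,0,0],
  [-0.0021,-0.0105,0,0],
  [0,0,0,0],
  [0,0,0,0],
])

```text
t: 14.52
position: [0.5446, -0.1536, 0.1455]
orientation: [0.774, 0.633, -0.0, -0.0]
force: [-0.1, 0.2, 0.5]
finger_gap: 0.001
grip_force: 0.0
```

```bash
python3 - <<'E'
from h import *
print(np.round(ctrl.observe()["position"],4))
snap("scene","s4")
for n in ["tub","flap"]:
    print(n,[(np.round(r["xyz"],3),round(r["confidence"],2)) for r in viewer.search_frame("scene",n)][:2])
E
```

```text
[ 0.5446 -0.1536  0.1455]
tub []
flap [(array([0.363, 0.29 , 0.084]), 0.64)]
```

The force has dropped to zero, so the tub has gone down the chute. I'll retreat and check.

Emit:
step_arm([
  [0.0058,0.029,0,0],
  [0.0058,0.029,0,0],
  [0.0058,0.029,0.01,0],
  [0.0058,0.029,0.03,0],
  [0.0058,0.029,0.03,0],
  [0,0.03,0.03,0],
  [-0.02,0.03,0.02,0],
  [-0.02,0.03,0,0],
  [0,0,0,0],
  [0,0,0,0],
])

```text
t: 15.5
position: [0.533, 0.083, 0.2651]
orientation: [0.772, 0.635, 0.0, 0.0]
force: [0.2, -0.2, 0.6]
finger_gap: -0.001
grip_force: 0.0
```

```bash
python3 - <<'E'
from h import *
b=snap("scene","s5"); t=snap("top","t5")
for n in ["tub","mug_brown","cup_white","tube_black","tube_rose","brush"]:
    print(n,[(c,np.round(r["xyz"],3),round(r["confidence"],2)) for c in ("top","scene") for r in viewer.search_frame(c,n)[:1]])
o=np.hstack([cv2.resize(b[160:320,70:270],(400,320),interpolation=cv2.INTER_CUBIC),cv2.resize(t[110:270,100:425],(400,197),interpolation=cv2.INTER_CUBIC) if 0 else cv2.resize(t[100:260,110:426],(400,320),interpolation=cv2.INTER_CUBIC)])
cv2.imwrite("pics/c10.png",o[:,:,::-1])
E
```

```text
tub [('top', array([0.536, 0.427, 0.013]), 0.42)]
mug_brown [('top', array([0.786, 0.036, 0.026]), 0.75), ('scene', array([ 0.548, -0.321,  0.149]), 0.7)]
cup_white [('top', array([0.783, 0.162, 0.035]), 0.7), ('scene', array([0.773, 0.154, 0.06 ]), 0.91)]
tube_black [('top', array([0.704, 0.281, 0.112]), 0.67), ('scene', array([0.723, 0.278, 0.095]), 0.86)]
tube_rose [('top', array([0.705, 0.28 , 0.112]), 0.31), ('scene', array([0.367, 0.292, 0.055]), 0.68)]
brush [('top', array([0.54 , 0.43 , 0.012]), 0.78), ('scene', array([0.543, 0.428, 0.014]), 0.46)]
```

View pics/c10.png

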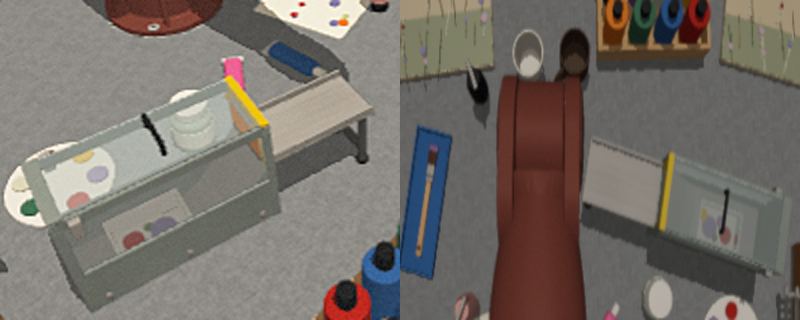

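The tub lies inside on the box floor, at about (150,225) left and (720,225) right. The flap hangs shut, the brush is in the tray, and the mug, cup and tubes have not moved. I'm handing the job in.

```bash
python3 -c "
from rig import ticket; print(ticket.job_done())"
```

```text
the job is handed in; nothing more can be done
None
```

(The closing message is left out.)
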